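# Stop the disc crate rocking with a wedge

## Task

The crate of disc cases rocks because the foot under its orange corner is too short. Push the plywood wedge along the table, nose first, under that foot until it is snug, without picking it up, and test by pressing down on top of the orange corner block: when the crate no longer dips and still stands level, you are done. Finish while still holding that firm press (about 10 N) on the orange corner, with the crate where it was and the other goods undisturbed.

Things in the scene. Friction and masses are not known exactly. Their poses are not given: they have to be found in the camera images.
- crate: the rocking open wooden crate of disc cases, 193 (x) by 243 (y) by 100 mm high over all, 2.4 kg; origin on the table under its centre, z up; underside 32 mm up. Corner blocks 43 mm square, tops at 100 mm: three black, one orange at -x -y (near right seen from the robot). Round 26 mm feet at x +-75, y +-100 mm; all but the orange corner's reach the table: so it stands level if left alone
- corner (a point): centre of the flat top (43 x 43 mm) of the orange corner block, 100 mm above the table when the crate is level; moves with the crate. 2 to 5 N down on it tips the unwedged crate until the short foot lands
- short_foot (a point): point of the crate straight below the centre of the short foot (26 mm across), on the table plane when the crate is level. The foot is wound in and stuck: its flat underside is 8 to 16 mm above this point (unknown, different each time)
- wedge: loose plywood wedge, 150 mm long, 60 wide, 0.15 kg; origin under its centre, +x towards its thin nose. Its ramp rises evenly from 4 mm at the nose (x = 75 mm) to 28 mm at the upright flat heel face (x = -75 mm). It starts on the crate's -x side with the nose pointing roughly at the short foot and short of it; slides with about 1 N
- wedge_nose (a point): middle of the wedge's thin edge, at table level
- wedge_heel (a point): middle of the foot of the wedge's thick end face, at table level
- mug: bystander: yellow mug, 80 mm across, 90 mm high; origin under its centre
- lunch_tin: bystander: blue tin lunch box with a yellow handle, 90 x 190 x 178 mm; origin under its centre
- rocket: bystander: red toy rocket, 52 mm across, 125 mm high; origin under its centre
- toy_robot: bystander: grey and blue toy robot, 114 mm high; origin under its centre
- disc_stack: bystander: three stacked disc cases, 136 x 190 x 42 mm; origin under its centre
- card_box: bystander: small card box with a green lid, 70 x 100 x 71 mm; origin under its centre
Mind the look-alikes: they are no part of the job. Of the things like the wedge, leave any that is red or yellow; of the rest the smaller one is meant.

How it is judged:
By the outcome, as a careful person would: the job done as asked, in the order asked, and still so for the second after the job is handed in, while the arm keeps its last pose, push and grip.
It also fails if it takes over 67 s, if anything falls off the work surface, if the arm or the gripper's body presses on something with over 40 N, if the wrist force passes 120 N, or if a joint passes its speed limit or range.

## Robot

A 6-joint arm with a two-finger parallel gripper is mounted at the origin on the work surface. World frame = base frame: x ahead of the robot, y to its left, z up, the work surface at z = 0. Lengths are in mm, angles in rad, forces in N, time in s.
With the tool pointing down it reaches from about 350 to 975 mm from the base axis. Payload 7.1 kg.
Tool frame: the origin (TCP) lies between the finger pads; the fingertips stand 14 mm ahead of it and the grasp point (between the pads) lies 5 mm behind it (ctrl.tcp_to_tips is the distance from the TCP to the fingertips, in mm); z points along the fingers, y is the line along which they close (so a half turn about z gives the same grasp; the last joint's range is limited). The gripper opens to 88 mm and grips with 3 to 60 N. Pads are 20 mm wide; open, the fingers measure 115 mm over their backs; the gripper's body (75 mm by 178 mm) begins 61 mm behind the grasp point.
Start: joints at [-1.191, 0.423, 1.63, -0, 1.089, -0.019], TCP at [242.711, -575.931, 236.675] pointing down, gripper open.
Joint ranges: [-3, 3], [-0.9, 2.11], [0.09, 2.58], [-1.31, 4.45], [0.11, 2.69], [-2.54, 2.54]. Speed limits (rad/s): [2.39, 2.39, 3.01, 3.14, 3.14, 3.14].

## Interface

Orientations are given as a rotation vector (axis times angle).
In Python, from workcell import ctrl gives the robot as it stands.
- The arm moves only by the tool apply_moves, never from a script. Its argument "series" is a list that holds one entry, the list of rows, each a list of 7 numbers: the shift along the tool's x, y, z in cm, then the turn, a rotation vector about the tool's x, y, z in degrees, then the opening, from 0 (shut) to 1 (fully open). A call has 1 to 12 rows; each row shifts and turns the commanded pose from where the row before left it, along the tool's axes as they then stand; what a row does not reach is not made up. A row lasts 1/10 s, in which the tool goes at most 50 mm and 8.59 degrees, less where a joint would pass 70% of its speed; a pose out of reach is approached as far as the arm can. A call with a gripper value outside its range is refused whole. The fingers move at their own pace and stop on an object; the grip force is fixed at half the most. Time passes only in rows, so rows that do not move let the fingers close. It gives the time, the measured TCP pose, the force and the opening at its end, in the units of the state.
- ctrl.get_obs(): the state, without advancing time (a new reading comes with each control period).
- ctrl.get_image(name): name is "side" or "top"; returns a dict with "img" (480x640x3 uint8, blue, green, red), "K" (3x3 intrinsics, pixels), "cam_to_world" (4x4, takes a point from camera to world coordinates). Camera axes: x right, y down, z forward; pixel columns grow to the right and rows downward; lengths in mm; the calibration is good to about 2 mm. A picture is of the moment at which its call begins. There is no depth.
- ctrl.close_job(): hands the job in, once; it reports no verdict.
The state is a dict: "t": time; "qpos": joint angles; "qvel": joint speeds; "joint_torque": joint torques, N m; "ee_pos": TCP position; "orientation": TCP orientation; "ft_force": force on the tool from outside, world axes, zero at the start; "moment": the same for the moment, N m; "width": finger opening in mm.
Only numpy, scipy, OpenCV 4.12 (cv2) and the standard library are available. Lean on these libraries where they do the work, as an engineer would, in place of code of your own. Each camera call takes 0.05 s, during which the arm holds its last target. There are 200 camera calls.

## Working session

There is one attempt and no reset: what is moved stays moved. The work goes in short steps, Python scripts to look and compute and a tool call to move; the robot and the scene stay as the last step left them, time stands still between calls to the robot, and variables do not carry over. Pictures are saved under pics/ and viewed, on a budget of 10 in all, crops included, one or two more only if the job needs it, and the job is handed in when it is done.

Besides the shell and the picture viewer there is one more tool, called after "Emit:" by a JSON object that holds its "op" and its "data". apply_moves: Moves the arm, as the interface text tells. Its arguments: {"type":"object","properties":{"series":{"type":"array","items":{"type":"array","items":{"type":"array","items":{"type":"number"}}}}},"required":["series"]}

```bash
mkdir -p pics; ls; cat > h.py <<'E'
import numpy as np, cv2
from workcell import ctrl
def shot(n,f=None):
    d=ctrl.get_image(n)
    if f: cv2.imwrite('pics/'+f,d['img'])
    return d
def ray(d,u,v,z):
    K=np.array(d['K']);T=np.array(d['cam_to_world'])
    r=T[:3,:3]@np.linalg.solve(K,[u,v,1.]);o=T[:3,3]
    return (o+r*(z-o[2])/r[2]).round(1)
def proj(d,p):
    K=np.array(d['K']);T=np.array(d['cam_to_world'])
    c=K@(T[:3,:3].T@(np.array(p,float)-T[:3,3]));return (c[:2]/c[2]).round(1)
E
python3 - <<'E'
from h import *
for n in('top','side'):
    d=shot(n,n+'1.png');print(np.array(d['cam_to_world']).round(2),d['K'])
o=ctrl.get_obs();print({k:np.round(v,3) for k,v in o.items()})
E
```

```text
pics
[[ 3.00000e-02 -1.00000e+00  7.00000e-02  3.66530e+02]
 [-1.00000e+00 -3.00000e-02 -1.00000e-02 -4.53000e+00]
 [ 1.00000e-02 -7.00000e-02 -1.00000e+00  1.56351e+03]
 [ 0.00000e+00  0.00000e+00  0.00000e+00  1.00000e+00]] [[513.51736663   0.         316.60446261]
 [  0.         513.51736663 239.32269124]
 [  0.           0.           1.        ]]
[[-1.0000e+00 -6.0000e-02  6.0000e-02  3.8776e+02]
 [-9.0000e-02  7.1000e-01 -7.0000e-01  7.8109e+02]
 [ 0.0000e+00 -7.0000e-01 -7.1000e-01  9.0497e+02]
 [ 0.0000e+00  0.0000e+00  0.0000e+00  1.0000e+00]] [[496.07242911   0.         318.6746725 ]
 [  0.         496.07242911 249.50232892]
 [  0.           0.           1.        ]]
{'t': np.float64(0.1), 'qpos': array([-1.191,  0.424,  1.631, -0.   ,  1.089, -0.019]), 'qvel': array([-0.001, -0.001, -0.002,  0.   , -0.002,  0.   ]), 'joint_torque': array([ 1.0000e-03, -5.4562e+01, -2.7433e+01,  6.4000e-02,  1.9000e-02,
       -0.0000e+00]), 'ee_pos': array([ 242.524, -575.511,  235.973]), 'orientation': array([-3.078, -0.622,  0.   ]), 'ft_force': array([-0.186, -1.101,  0.181]), 'moment': array([ 0.023, -0.024, -0.008]), 'width': np.float64(87.778)}
```

View pics/top1.png

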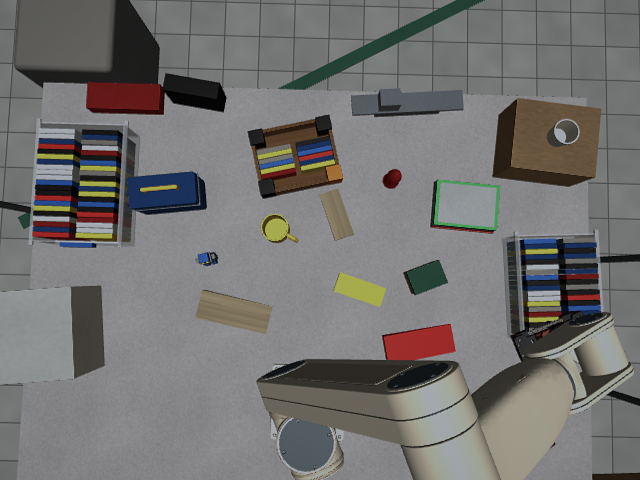

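View pics/side1.png

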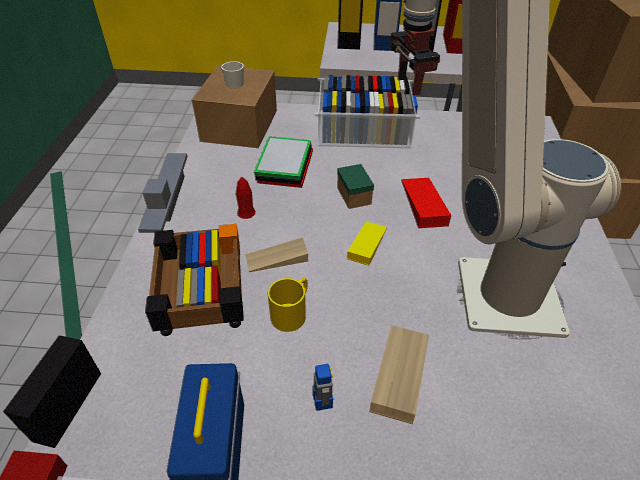

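Top view: crate about (295,158) with the orange corner at (334,173), the plain plywood wedge at (337,214), the larger wood decoy at (234,311). The side view shows the orange corner at (229,233), the wedge at (277,255) and the mug at (287,303).

```bash
python3 - <<'E'
from h import *
out=[]
for n,(x0,y0,x1,y1) in (('top',(312,180,362,250)),('side',(240,232,316,277))):
    d=shot(n);im=d['img'];hsv=cv2.cvtColor(im,cv2.COLOR_BGR2HSV)
    # orange
    m=cv2.inRange(hsv,(7,170,90),(16,255,255));
    k,l,s,c=cv2.connectedComponentsWithStats(m)
    for i in range(1,k):
        if s[i,4]>60: print(n,'orange',s[i],c[i].round(1),ray(d,*c[i],100))
    w=cv2.inRange(hsv,(8,45,60),(25,160,255));mm=np.zeros_like(w);mm[y0:y1,x0:x1]=w[y0:y1,x0:x1]
    k,l,s,c=cv2.connectedComponentsWithStats(mm);i=1+np.argmax(s[1:,4])
    cn=cv2.findContours((l==i).astype('u1'),0,1)[0][0]
    q=cv2.approxPolyDP(cv2.convexHull(cn),3,True)[:,0]
    print(n,'wedge',s[i]);[print(p,ray(d,*p,4),ray(d,*p,28),ray(d,*p,0)) for p in q]
    if n=='top':
        b=cv2.inRange(hsv,(0,0,0),(180,255,45));b[:,:240]=0;b[:,350:]=0;b[:105]=0;b[205:]=0
        k,l,s,c=cv2.connectedComponentsWithStats(b)
        for i in range(1,k):
            if s[i,4]>50: print('black',s[i],c[i].round(1),ray(d,*c[i],100))
    out.append(cv2.resize(im[y0-70:y1+10,x0-90:x1+40],None,fx=3 if n=='side' else 3,fy=3,interpolation=cv2.INTER_CUBIC))
h=max(o.shape[0] for o in out);o=np.hstack([cv2.copyMakeBorder(a,0,h-a.shape[0],0,0,0) for a in out])
f=min(800/o.shape[1],600/o.shape[0],1);cv2.imwrite('pics/c2.png',cv2.resize(o,None,fx=f,fy=f));print(f)
E
```

```text
top wedge [320 189  34  51 940]
[337 189] [640.2 -74.9   4. ] [636.  -73.9  28. ] [640.9 -75.1   0. ]
[353 233] [ 505.9 -126.8    4. ] [ 503.8 -124.9   28. ] [ 506.3 -127.1    0. ]
[335 239] [486.2 -72.3   4. ] [484.3 -71.2  28. ] [486.5 -72.4   0. ]
[320 194] [623.3 -23.2   4. ] [619.3 -22.9  28. ] [624.  -23.2   0. ]
black [248 115  84  34 893] [293.8 132.5] [785.4  58.5 100. ]
black [259 177  70  21 384] [277.2 187.7] [622.6 101.5 100. ]
side orange [218 224  20  31 450] [227.1 237.6] [669.2 -32.2 100. ]
side wedge [ 245  238   63   34 1304]
[303 239] [ 504.8 -142.     4. ] [ 501.7 -117.4   28. ] [ 505.3 -146.1    0. ]
[307 261] [486.3 -64.4   4. ] [483.7 -41.9  28. ] [486.7 -68.2   0. ]
[249 271] [624.2 -18.    4. ] [617.9   3.3  28. ] [625.2 -21.6   0. ]
[245 254] [645.  -74.4   4. ] [638.1 -51.6  28. ] [646.1 -78.2   0. ]
0.690846286701209
```

View pics/c2.png

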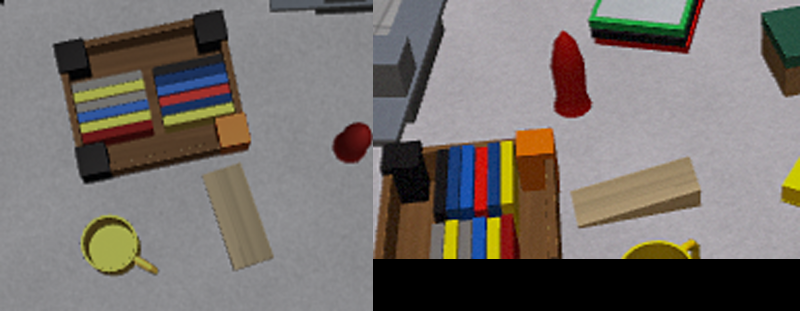

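```bash
python3 - <<'E'
from h import *
tr={}
for n,R in (('top',{'o':(322,160,348,186),'bl':(246,126,268,150),'br':(312,113,334,137),'nl':(256,176,278,200)}),('side',{'o':(215,220,242,262)})):
    d=shot(n);im=d['img'];hsv=cv2.cvtColor(im,cv2.COLOR_BGR2HSV)
    for k,(a,b,c,e) in R.items():
        h=hsv[b:e,a:c]
        m=(((h[...,0]<=17)&(h[...,0]>=5)&(h[...,1]>170)&(h[...,2]>(170 if n=='top' else 185))) if k=='o' else (h[...,2]<60)).astype('u1')
        if k=='o': print(n,np.unique(h[...,2][(h[...,1]>170)]//10*10,return_counts=True))
        kk,l,s,_=cv2.connectedComponentsWithStats(m);i=1+np.argmax(s[1:,4]);m=(l==i).astype('u1')
        r=cv2.minAreaRect(cv2.findContours(m,0,1)[0][0]); y,x=np.nonzero(m)
        p=(x.mean()+a,y.mean()+b);print(n,k,m.sum(),np.round(p,1),'rect',np.round(r[0],1)+[a,b],np.round(r[1],1),r[2],ray(d,*p,100))
    print()
E
```

```text
top (array([ 10,  20,  30,  40,  50,  60,  70,  80,  90, 100, 110, 120, 130,
       140, 150, 160], dtype=uint8), array([ 1,  1,  7,  9, 17, 27,  4,  7,  1,  4,  3,  3,  1,  1,  8, 21]))Traceback (most recent call last):
  File "<stdin>", line 9, in <module>
    return _wrapfunc(a, 'argmax', axis=axis, out=out, **kwds)
    return bound(*args, **kwds)
ValueError: attempt to get argmax of an empty sequence
```

```bash
python3 - <<'E'
from h import *
tr={}
for n,R in (('top',{'o':(322,160,348,186),'bl':(246,126,268,150),'br':(312,113,334,137),'nl':(256,176,278,200)}),('side',{'o':(215,220,242,262)})):
    d=shot(n);im=d['img'];hsv=cv2.cvtColor(im,cv2.COLOR_BGR2HSV)
    for k,(a,b,c,e) in R.items():
        h=hsv[b:e,a:c]
        m=(((h[...,0]<=17)&(h[...,0]>=5)&(h[...,1]>(140 if n=='top' else 170))&(h[...,2]>(145 if n=='top' else 185))) if k=='o' else (h[...,2]<60)).astype('u1')
        kk,l,s,_=cv2.connectedComponentsWithStats(m)
        if kk<2: print('none',h[10,:,:].tolist());continue
        i=1+np.argmax(s[1:,4]);m=(l==i).astype('u1')
        r=cv2.minAreaRect(cv2.findContours(m,0,1)[0][0]); y,x=np.nonzero(m)
        p=(x.mean()+a,y.mean()+b);print(n,k,m.sum(),np.round(p,1),'rect',np.round(r[0],1)+[a,b],np.round(r[1],1),round(r[2],1),ray(d,*p,100))
E
```

```text
top o 198 [334.  172.3] rect [334.  172.3] [14.1 14.1] 77.5 [671.8 -60.8 100. ]
top bl 301 [257.4 138.3] rect [258.6 138.7] [19.6 19. ] 78.7 [765.4 163.2 100. ]
top br 313 [322.2 125.5] rect [321.6 126.6] [21.4 18.6] 78.7 [808.7 -23.6 100. ]
top nl 303 [267.5 187. ] rect [269.1 187. ] [18.8 19.8] 78.7 [623.7 129.6 100. ]
side o 211 [227.4 230.1] rect [227.5 230. ] [12. 17.] 90.0 [674.1 -57.4 100. ]
```

```bash
cat >> h.py <<'E'
from scipy.spatial.transform import Rotation as Ro
def plan(x,y,z,yaw):
    """turn (deg about tool z) first, then tool-frame shift in cm at the turned frame"""
    o=ctrl.get_obs();R=Ro.from_rotvec(o['orientation']).as_matrix();c=np.cos(np.radians(yaw));s=np.sin(np.radians(yaw))
    G=np.array([[c,s,0],[s,-c,0],[0,0,-1.]])
    print('t',o['t'],'p',np.round(o['ee_pos'],1),'F',np.round(o['ft_force'],2),'w',round(float(o['width']),1),'yaw',round(np.degrees(np.arctan2(R[1,0],R[0,0])),2))
    print('turn',np.degrees(Ro.from_matrix(R.T@G).as_rotvec()).round(2),'shift cm',(G.T@(np.array([x,y,z])-o['ee_pos'])/10).round(2))
E
python3 -c "
from h import *
plan(466,-107,236,19.2)"
```

```text
t 0.35 p [ 242.7 -575.8  236.5] F [-0.66  1.47  0.22] w 87.8 yaw 22.85
turn [-0.02 -0.    3.65] shift cm [ 36.51 -36.93   0.05]
```

Emit:
{"op": "apply_moves", "data": {"series": [[[0,0,0,0,0,3.65,0.3],[3.3,-3.35,0,0,0,0,0.3],[3.3,-3.35,0,0,0,0,0.3],[3.3,-3.35,0,0,0,0,0.3],[3.3,-3.35,0,0,0,0,0.3],[3.3,-3.35,0,0,0,0,0.3],[3.3,-3.35,0,0,0,0,0.3],[3.3,-3.35,0,0,0,0,0.3],[3.3,-3.35,0,0,0,0,0.3],[3.3,-3.35,0,0,0,0,0.3],[3.3,-3.35,0,0,0,0,0.3],[3.3,-3.35,0,0,0,0,0.3]]]}}

```text
t: 1.55
ee_pos: [464.9, -106.7, 237.0]
orientation: [3.097, 0.524, 0.001]
ft_force: [0.6, -0.5, 0.5]
width: 26.6
```

```bash
python3 -c "
from h import *
plan(464,-107.5,26,19.2)"
```

```text
t 1.55 p [ 464.9 -106.7  237. ] F [ 0.64 -0.55  0.46] w 26.6 yaw 19.2
turn [ 0.03 -0.04 -0.  ] shift cm [-0.11  0.04 21.1 ]
```

Emit:
{"op": "apply_moves", "data": {"series": [[[0,0,4,0,0,0,0.3],[0,0,4,0,0,0,0.3],[0,0,4,0,0,0,0.3],[0,0,4,0,0,0,0.3],[0,0,3,0,0,0,0.3],[0,0,2,0,0,0,0.3],[0,0,0,0,0,0,0.3]]]}}

```text
t: 2.25
ee_pos: [462.7, -108.1, 24.5]
orientation: [-3.096, -0.524, 0.007]
ft_force: [0.5, -0.3, 0.5]
width: 26.3
```

```bash
python3 -c "
from h import *
plan(484,-100,26,19.2)
d=shot('side');im=d['img'][180:330,150:350];cv2.imwrite('pics/s3.png',cv2.resize(im,None,fx=4,fy=4,interpolation=2))"
```

```text
t 2.25 p [ 462.7 -108.1   24.5] F [ 0.49 -0.32  0.45] w 26.3 yaw 19.2
turn [-0.15  0.23 -0.  ] shift cm [ 2.28 -0.07 -0.15]
```

View pics/s3.png

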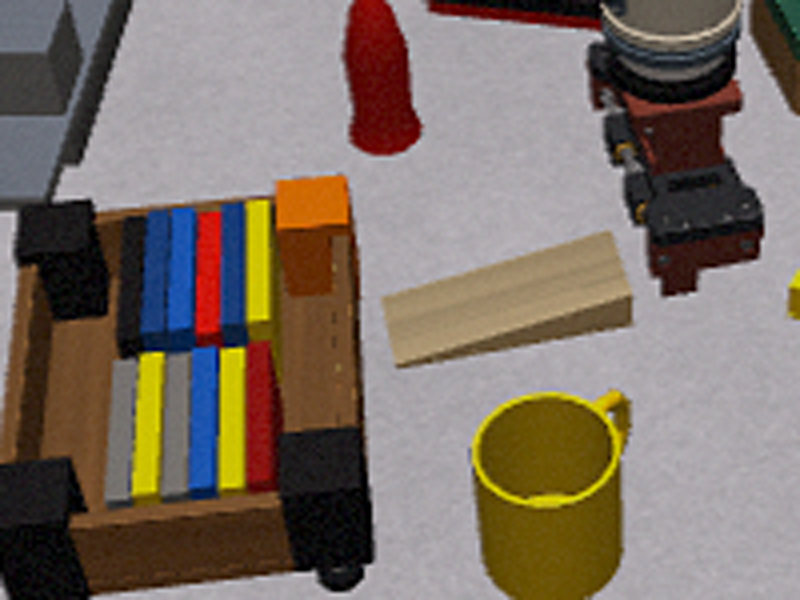

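The gripper stands behind the heel at (680,270), with the wedge nose at about (390,330), well short of the foot. Now I make contact and turn about 7° clockwise.

Emit:
{"op": "apply_moves", "data": {"series": [[[1,0,0,0,0,0,0.3],[0.9,0,0,0,0,0,0.3],[0.2,0,0,0,0,1,0.3],[0.1,0,0,0,0,1,0.3],[0.1,0,0,0,0,1,0.3],[0.1,0,0,0,0,1,0.3],[0.1,0,0,0,0,1,0.3],[0.1,0,0,0,0,1,0.3],[0.1,0,0,0,0,1,0.3],[0.1,0,0,0,0,0.5,0.3],[0.1,0,0,0,0,0,0.3]]]}}

```text
t: 3.4
ee_pos: [492.0, -99.6, 26.6]
orientation: [-3.125, -0.32, 0.0]
ft_force: [-2.1, 0.3, 1.0]
width: 26.5
```

```bash
cat >> h.py <<'E'
def wedge(f,z=0):
    d=shot('side');im=d['img'];hsv=cv2.cvtColor(im,cv2.COLOR_BGR2HSV)
    cv2.imwrite('pics/'+f,cv2.resize(im[190:310,170:330],None,fx=5,fy=5,interpolation=2))
    w=cv2.inRange(hsv,(8,45,60),(25,160,255));mm=np.zeros_like(w);mm[232:285,242:320]=w[232:285,242:320]
    k,l,s,c=cv2.connectedComponentsWithStats(mm);i=1+np.argmax(s[1:,4])
    cn=cv2.findContours((l==i).astype('u1'),0,1)[0][0]
    for p in cv2.approxPolyDP(cv2.convexHull(cn),2,True)[:,0]: print(p,'z4',ray(d,*p,4),'z28',ray(d,*p,28),'z0',ray(d,*p,0))
    m=cv2.inRange(hsv[215:265,210:245],(5,170,185),(17,255,255));y,x=np.nonzero(m);print('orange',m.sum()//255,x.mean().round(2)+210,y.mean().round(2)+215)
E
python3 -c "
from h import *
plan(484,-100,26,12)
wedge('s4.png')"
```

```text
t 3.4 p [492.  -99.6  26.6] F [-2.1   0.32  0.98] w 26.5 yaw 11.68
turn [-0.    0.   -0.32] shift cm [-0.79 -0.13  0.06]
[303 253] z4 [499.3 -91.2   4. ] z28 [496.3 -68.   28. ] z0 [499.8 -95.1   0. ]
[300 262] z4 [503.3 -59.4   4. ] z28 [500.2 -37.   28. ] z0 [503.8 -63.1   0. ]
[243 270] z4 [639.4 -20.    4. ] z28 [632.7   1.4  28. ] z0 [640.5 -23.5  -0. ]
[242 254] z4 [652.5 -73.7   4. ] z28 [645.5 -50.9  28. ] z0 [653.7 -77.5   0. ]
[294 239] z4 [ 528.2 -139.8    4. ] z28 [ 524.4 -115.3   28. ] z0 [ 528.8 -143.9    0. ]
orange 212 227.42000000000002 230.14
```

View pics/s4.png

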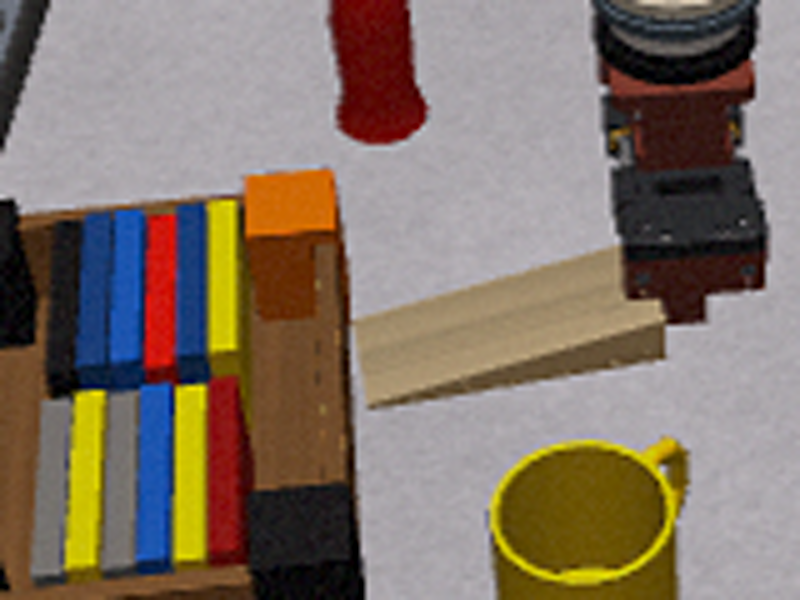

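The wedge moved about 13 mm forward but barely turned: heel left corner at (663,358) and nose corner at (368,408) in the crop. I back off, shift left and push with the left finger to turn it.

Emit:
{"op": "apply_moves", "data": {"series": [[[-0.6,0,0,0,0,0,0.3],[0,-0.5,0,0,0,2,0.3],[0,-0.5,0,0,0,2,0.3],[0.5,0,0,0,0,0,0.3],[0.2,0,0,0,0,0,0.3],[0.2,0,0,0,0,0,0.3],[0.2,0,0,0,0,0,0.3],[0.2,0,0,0,0,0,0.3],[0.2,0,0,0,0,0,0.3],[0,0,0,0,0,0,0.3]]]}}

```text
t: 4.45
ee_pos: [499.4, -89.0, 26.7]
orientation: [3.134, 0.211, 0.001]
ft_force: [-1.1, 1.0, -0.7]
width: 26.0
```

```bash
python3 -c "
from h import *
plan(484,-100,26,12)
wedge('s5.png')"
```

```text
t 4.45 p [499.4 -89.   26.7] F [-1.08  1.   -0.74] w 26.0 yaw 7.7
turn [ 0.01 -0.03 -4.3 ] shift cm [-1.74  0.75  0.07]
[298 253] z4 [511.9 -90.1   4. ] z28 [508.6 -66.9  28. ] z0 [512.4 -94.    0. ]
[297 261] z4 [511.1 -62.1   4. ] z28 [507.9 -39.7  28. ] z0 [511.7 -65.9   0. ]
[242 270] z4 [641.9 -19.7   4. ] z28 [635.1   1.6  28. ] z0 [643.  -23.3   0. ]
[242 251] z4 [654.6 -84.2   4. ] z28 [647.5 -61.1  28. ] z0 [655.8 -88.    0. ]
[287 239] z4 [ 546.4 -138.2    4. ] z28 [ 542.1 -113.7   28. ] z0 [ 547.1 -142.2    0. ]
orange 212 227.42000000000002 230.14
```

View pics/s5.png

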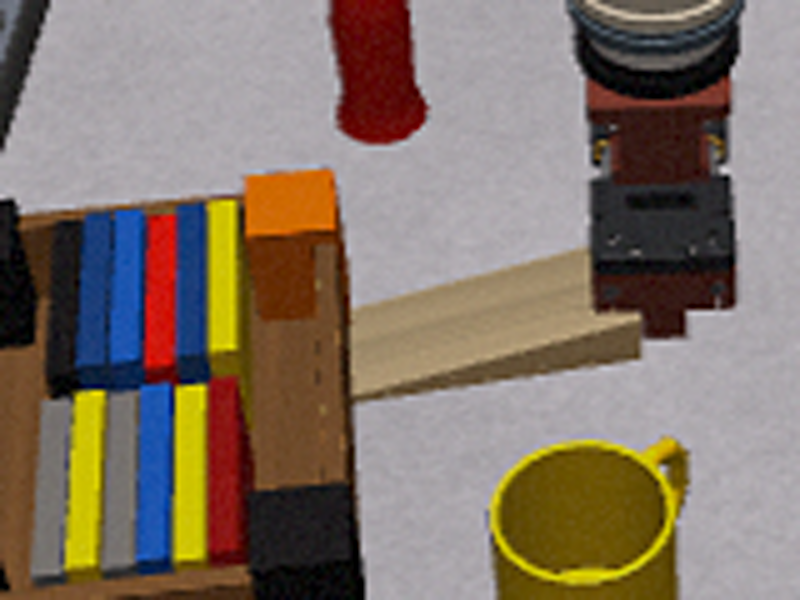

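Emit:
{"op": "apply_moves", "data": {"series": [[[0.2,-0.05,0,0,0,0,0.3],[0.2,-0.05,0,0,0,0,0.3],[0.2,0,0,0,0,0,0.3],[0.2,0,0,0,0,0,0.3],[0.2,0,0,0,0,0,0.3],[0.2,0,0,0,0,0,0.3],[0.2,0,0,0,0,0,0.3],[0,0,0,0,0,0,0.3]]]}}

```text
t: 5.3
ee_pos: [513.2, -86.1, 26.7]
orientation: [3.134, 0.211, 0.001]
ft_force: [-0.3, 0.3, 0.1]
width: 26.0
```

```bash
python3 -c "
from h import *
plan(484,-100,26,12)
wedge('s6.png')"
```

```text
t 5.3 p [513.2 -86.1  26.7] F [-0.31  0.28  0.09] w 26.0 yaw 7.7
turn [ 0.01 -0.03 -4.3 ] shift cm [-3.15  0.75  0.07]
[293 254] z4 [524.1 -85.4   4. ] z28 [520.4 -62.3  28. ] z0 [524.7 -89.3   0. ]
[291 262] z4 [525.6 -57.4   4. ] z28 [522. -35.  28.] z0 [526.2 -61.1   0. ]
[242 267] z4 [643.8 -29.6   4. ] z28 [637.  -8.  28.] z0 [644.9 -33.2   0. ]
[244 248] z4 [651.6 -95.3   4. ] z28 [644.6 -71.9  28. ] z0 [652.8 -99.2   0. ]
[281 240] z4 [ 561.4 -133.     4. ] z28 [ 556.8 -108.7   28. ] z0 [ 562.2 -137.1    0. ]
orange 212 227.42000000000002 230.14
```

View pics/s6.png

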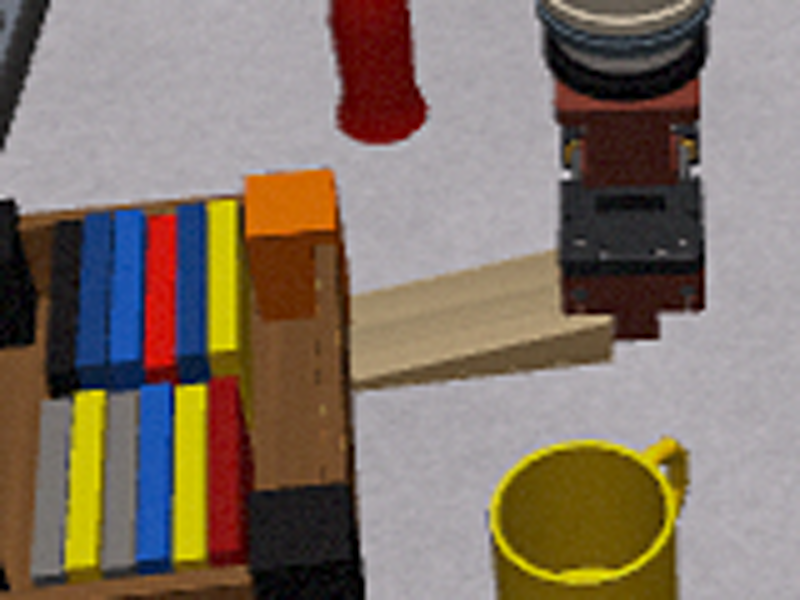

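Left bottom edge runs from (292.4,262.2) to (241,267.4) px, so the wedge yaw is about 13.4° and its axis passes within about 3 mm of the foot. Now I square up on the heel and push straight.

Emit:
{"op": "apply_moves", "data": {"series": [[[-0.6,0,0,0,0,0,0.3],[0,0.35,0,0,0,-2.6,0.3],[0,0.4,0,0,0,-2.7,0.3],[0.4,0,0,0,0,0,0.3],[0.3,0,0,0,0,0,0.3],[0.2,0,0,0,0,0,0.3],[0.2,0,0,0,0,0,0.3],[0.2,0,0,0,0,0,0.3],[0,0,0,0,0,0,0.3]]]}}

```text
t: 6.25
ee_pos: [520.7, -91.2, 26.6]
orientation: [-3.121, -0.356, 0.0]
ft_force: [-1.7, 0.1, 0.3]
width: 26.1
```

Emit:
{"op": "apply_moves", "data": {"series": [[[0.2,0,0,0,0,0,0.3],[0.2,0,0,0,0,0,0.3],[0.1,0,0,0,0,0,0.3]]]}}

```text
t: 6.55
ee_pos: [526.0, -90.3, 26.7]
orientation: [3.121, 0.356, 0.001]
ft_force: [-0.3, -0.6, -0.2]
width: 26.6
```

Emit:
{"op": "apply_moves", "data": {"series": [[[0.2,0,0,0,0,0,0.3],[0.15,0,0,0,0,0,0.3],[0.15,0,0,0,0,0,0.3]]]}}

```text
t: 6.85
ee_pos: [530.6, -89.1, 26.7]
orientation: [3.121, 0.356, 0.0]
ft_force: [-0.1, -0.9, 0.2]
width: 26.2
```

Emit:
{"op": "apply_moves", "data": {"series": [[[0.15,0,0,0,0,0,0.3],[0.15,0,0,0,0,0,0.3],[0.1,0,0,0,0,0,0.3]]]}}

```text
t: 7.15
ee_pos: [534.5, -88.2, 26.7]
orientation: [3.121, 0.356, 0.0]
ft_force: [-1.4, -0.0, 0.2]
width: 26.3
```

Emit:
{"op": "apply_moves", "data": {"series": [[[0.15,0,0,0,0,0,0.3],[0.15,0,0,0,0,0,0.3],[0.1,0,0,0,0,0,0.3]]]}}

```text
t: 7.45
ee_pos: [538.4, -87.3, 26.7]
orientation: [3.121, 0.356, 0.0]
ft_force: [-1.7, -0.3, 0.1]
width: 26.2
```

Emit:
{"op": "apply_moves", "data": {"series": [[[0.15,0,0,0,0,0,0.3],[0.15,0,0,0,0,0,0.3],[0.1,0,0,0,0,0,0.3]]]}}

```text
t: 7.75
ee_pos: [542.3, -86.4, 26.7]
orientation: [3.121, 0.356, 0.0]
ft_force: [-0.5, 0.0, -0.3]
width: 26.2
```

```bash
python3 -c "
from h import *
plan(484,-100,26,13)
wedge('s7.png')"
```

```text
t 7.75 p [542.3 -86.4  26.7] F [-0.45  0.05 -0.32] w 26.2 yaw 13.01
turn [ 0.   -0.01  0.01] shift cm [-5.99  0.01  0.07]
[282 253] z4 [552.3 -86.4   4. ] z28 [547.9 -63.3  28. ] z0 [553.  -90.3  -0. ]
[280 263] z4 [552.4 -51.5   4. ] z28 [548.  -29.3  28. ] z0 [553.2 -55.2   0. ]
[242 266] z4 [644.5 -32.9   4. ] z28 [637.6 -11.2  28. ] z0 [645.6 -36.5   0. ]
[244 246] z4 [ 653.  -102.4    4. ] z28 [645.9 -78.9  28. ] z0 [ 654.2 -106.4    0. ]
[272 241] z4 [ 584.2 -127.2    4. ] z28 [ 578.9 -103.    28. ] z0 [ 585.  -131.2    0. ]
orange 212 227.42000000000002 230.14
```

Emit:
{"op": "apply_moves", "data": {"series": [[[0.1,0,0,0,0,0,0.3],[0.1,0,0,0,0,0,0.3],[0.1,0,0,0,0,0,0.3]]]}}

```text
t: 8.1
ee_pos: [545.1, -85.8, 26.7]
orientation: [-3.121, -0.356, 0.0]
ft_force: [-0.6, -0.3, -0.4]
width: 26.0
```

Emit:
{"op": "apply_moves", "data": {"series": [[[0.1,0,0,0,0,0,0.3],[0.1,0,0,0,0,0,0.3]]]}}

```text
t: 8.3
ee_pos: [547.1, -85.3, 26.7]
orientation: [3.121, 0.356, 0.0]
ft_force: [-0.5, -0.4, -0.7]
width: 26.6
```

Emit:
{"op": "apply_moves", "data": {"series": [[[0.1,0,0,0,0,0,0.3],[0.1,0,0,0,0,0,0.3]]]}}

```text
t: 8.5
ee_pos: [549.0, -84.8, 26.7]
orientation: [-3.121, -0.356, 0.0]
ft_force: [-0.5, 0.8, 0.2]
width: 26.4
```

Emit:
{"op": "apply_moves", "data": {"series": [[[0.1,0,0,0,0,0,0.3],[0.1,0,0,0,0,0,0.3]]]}}

```text
t: 8.7
ee_pos: [550.9, -84.4, 26.7]
orientation: [-3.121, -0.356, 0.0]
ft_force: [-0.6, -0.3, 0.1]
width: 26.3
```

Emit:
{"op": "apply_moves", "data": {"series": [[[0.1,0,0,0,0,0,0.3],[0.1,0,0,0,0,0,0.3]]]}}

```text
t: 8.9
ee_pos: [552.9, -83.9, 26.7]
orientation: [-3.121, -0.356, -0.0]
ft_force: [-1.2, -0.3, -1.6]
width: 26.4
```

Emit:
{"op": "apply_moves", "data": {"series": [[[0.1,0,0,0,0,0,0.3],[0.1,0,0,0,0,0,0.3]]]}}

```text
t: 9.1
ee_pos: [554.8, -83.5, 26.7]
orientation: [-3.121, -0.356, 0.0]
ft_force: [-0.8, -0.1, 0.0]
width: 26.3
```

Emit:
{"op": "apply_moves", "data": {"series": [[[0.1,0,0,0,0,0,0.3],[0.1,0,0,0,0,0,0.3]]]}}

```text
t: 9.3
ee_pos: [556.8, -83.1, 26.7]
orientation: [3.121, 0.356, -0.0]
ft_force: [-1.0, -0.0, 0.2]
width: 26.3
```

Emit:
{"op": "apply_moves", "data": {"series": [[[0.1,0,0,0,0,0,0.3],[0.1,0,0,0,0,0,0.3]]]}}

```text
t: 9.5
ee_pos: [558.7, -82.6, 26.7]
orientation: [-3.121, -0.356, 0.0]
ft_force: [-1.0, 0.5, 0.0]
width: 26.2
```

```bash
python3 -c "
from h import *
plan(484,-100,26,13)
wedge('s8.png')"
```

```text
t 9.5 p [558.7 -82.6  26.7] F [-0.96  0.53  0.04] w 26.2 yaw 13.0
turn [-0.  0.  0.] shift cm [-7.67  0.01  0.07]
[275 253] z4 [569.9 -84.8   4. ] z28 [565.1 -61.7  28. ] z0 [570.8 -88.6   0. ]
[275 263] z4 [564.8 -50.4   4. ] z28 [560.1 -28.2  28. ] z0 [565.6 -54.1   0. ]
[242 266] z4 [644.5 -32.9   4. ] z28 [637.6 -11.2  28. ] z0 [645.6 -36.5   0. ]
[242 246] z4 [ 658.1 -102.     4. ] z28 [650.9 -78.4  28. ] z0 [ 659.3 -105.9    0. ]
[264 241] z4 [ 604.8 -125.3    4. ] z28 [ 599.1 -101.2   28. ] z0 [ 605.8 -129.3    0. ]
orange 212 227.42000000000002 230.14
```

View pics/s8.png

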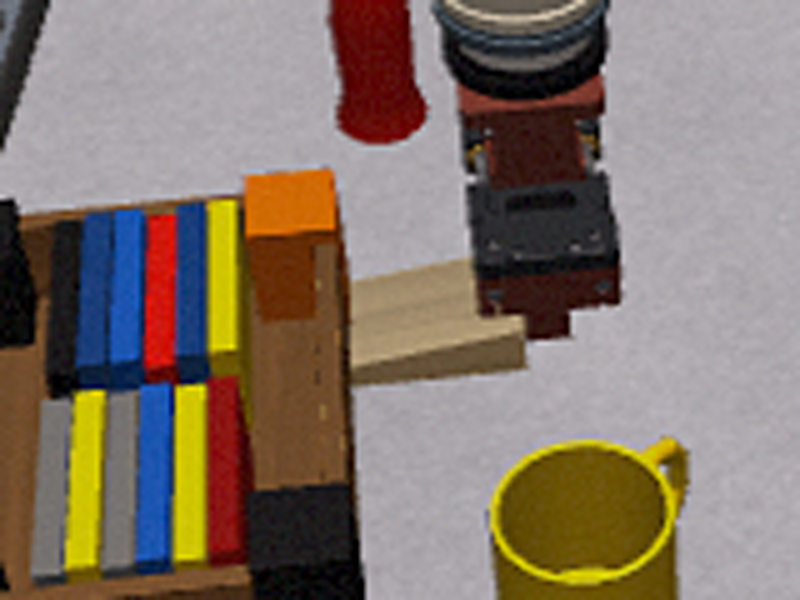

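Wedge straight under the orange corner, heel at (525,369), crate unmoved. I continue in fine steps.

Emit:
{"op": "apply_moves", "data": {"series": [[[0.1,0,0,0,0,0,0.3],[0.1,0,0,0,0,0,0.3]]]}}

```text
t: 9.75
ee_pos: [559.7, -82.2, 26.6]
orientation: [-3.121, -0.356, 0.003]
ft_force: [-5.5, -2.1, 4.4]
width: 26.6
```

Emit:
{"op": "apply_moves", "data": {"series": [[[0.1,0,0,0,0,0,0.3],[0.1,0,0,0,0,0,0.3]]]}}

```text
t: 9.95
ee_pos: [560.2, -81.9, 26.5]
orientation: [-3.121, -0.356, 0.008]
ft_force: [-10.3, -4.0, 9.1]
width: 26.4
```

Emit:
{"op": "apply_moves", "data": {"series": [[[0.1,0,0,0,0,0,0.3],[0.1,0,0,0,0,0,0.3]]]}}

```text
t: 10.15
ee_pos: [560.7, -81.6, 26.5]
orientation: [-3.12, -0.356, 0.012]
ft_force: [-16.0, -6.0, 14.9]
width: 26.2
```

Contact: the push jumped to 17 N. I back off and check whether the crate moved.

Emit:
{"op": "apply_moves", "data": {"series": [[[-0.3,0,0,0,0,0,0.3],[-0.3,0,0,0,0,0,0.3],[-1,0,0,0,0,0,0.3]]]}}

```text
t: 10.45
ee_pos: [550.3, -85.0, 27.0]
orientation: [3.121, 0.356, 0.004]
ft_force: [-0.1, -0.2, -1.0]
width: 26.1
```

```bash
cat >> h.py <<'E'
def crate(ref='side1.png'):
    """sub-pixel shift of crate patches against the first side picture (200:260,150:240 region)"""
    a=cv2.imread('pics/'+ref);b=shot('side')['img']
    for nm,(x0,y0,x1,y1) in {'near':(205,220,242,262),'far':(150,228,180,262),'nl':(215,285,245,328),'fl':(146,290,180,332)}.items():
        A,B=[cv2.cvtColor(q[y0:y1,x0:x1],6).astype('f4') for q in (a,b)]
        print(nm,np.round(cv2.phaseCorrelate(A,B,cv2.createHanningWindow(A.shape[::-1],cv2.CV_32F)),2))
E
python3 -c "
from h import *
plan(673,-59,130,13)
crate();wedge('s9.png')"
```

```text
t 10.45 p [550.3 -85.   27. ] F [-0.06 -0.21 -1.02] w 26.1 yaw 13.02
turn [ 0.06 -0.16  0.02] shift cm [ 12.54   0.23 -10.3 ]Traceback (most recent call last):
  File "<string>", line 4, in <module>
    crate();wedge('s9.png')
    ~~~~~^^
  File "h.py", line 34, in crate
    print(nm,np.round(cv2.phaseCorrelate(A,B,cv2.createHanningWindow(A.shape[::-1],cv2.CV_32F)),2))
             ~~~~~~~~^^^^^^^^^^^^^^^^^^^^^^^^^^^^^^^^^^^^^^^^^^^^^^^^^^^^^^^^^^^^^^^^^^^^^^^^^^^^^
    return _wrapfunc(a, 'round', decimals=decimals, out=out)
    return _wrapit(obj, method, *args, **kwds)
    conv = _array_converter(obj)
ValueError: setting an array element with a sequence. The requested array has an inhomogeneous shape after 1 dimensions. The detected shape was (2,) + inhomogeneous part.
```

```bash
sed -i 's/cv2.CV_32F)),2))/cv2.CV_32F))[0],2))/' h.py; python3 -c "
from h import *
crate();wedge('s9.png')"
```

```text
near [-0.03  0.56]
far [0.22 0.07]
nl [-0.11  0.64]
fl [0.03 0.49]
[269 240] z4 [ 592.5 -130.2    4. ] z28 [ 587.  -105.9   28. ] z0 [ 593.4 -134.2   -0. ]
[274 263] z4 [567.3 -50.1   4. ] z28 [562.5 -28.   28. ] z0 [568.1 -53.8   0. ]
[242 266] z4 [644.5 -32.9   4. ] z28 [637.6 -11.2  28. ] z0 [645.6 -36.5   0. ]
[242 246] z4 [ 658.1 -102.     4. ] z28 [650.9 -78.4  28. ] z0 [ 659.3 -105.9    0. ]
orange 211 227.38 230.15
```

Emit:
{"op": "apply_moves", "data": {"series": [[[-1,0,0,0,0,0,0],[0,0,-4,0,0,0,0],[0,0,-4,0,0,0,0],[0,0,-4,0,0,0,0],[3.5,0,0,0,0,0,0],[4,0.2,0,0,0,0,0],[4,0,0,0,0,0,0],[2,0,0,0,0,0,0],[0,0,1,0,0,0,0],[0,0,0.8,0,0,0,0],[0,0,0,0,0,0,0]]]}}

```text
t: 11.7
ee_pos: [668.2, -58.9, 126.3]
orientation: [-3.12, -0.355, 0.008]
ft_force: [0.2, -0.1, -1.0]
width: 0.4
```

```bash
python3 -c "
from h import *
plan(673,-59,117,13)
crate()"
```

```text
t 11.7 p [668.2 -58.9 126.3] F [ 0.25 -0.1  -1.04] w 0.4 yaw 12.98
turn [-0.09  0.27 -0.02] shift cm [0.46 0.12 0.93]
near [0.15 0.6 ]
far [-0.12 -0.02]
nl [0.03 0.59]
fl [0.09 0.46]
```

Emit:
{"op": "apply_moves", "data": {"series": [[[0.4,0.1,0.5,0,0,0,0],[0,0,0.4,0,0,0,0],[0,0,0.1,0,0,0,0],[0,0,0,0,0,0,0]]]}}

```text
t: 12.15
ee_pos: [675.1, -58.9, 118.5]
orientation: [-3.121, -0.355, 0.001]
ft_force: [0.2, 0.1, 0.3]
width: 0.6
```

Emit:
{"op": "apply_moves", "data": {"series": [[[0,0,0.1,0,0,0,0],[0,0,0.05,0,0,0,0]]]}}

```text
t: 12.35
ee_pos: [675.3, -58.8, 117.3]
orientation: [3.121, 0.356, 0.0]
ft_force: [0.1, 0.6, -1.1]
width: 0.5
```

Emit:
{"op": "apply_moves", "data": {"series": [[[0,0,0.1,0,0,0,0],[0,0,0.1,0,0,0,0],[0,0,0,0,0,0,0]]]}}

```text
t: 12.65
ee_pos: [675.2, -58.8, 115.0]
orientation: [-3.121, -0.356, 0.0]
ft_force: [0.4, -0.3, -0.3]
width: 0.4
```

Emit:
{"op": "apply_moves", "data": {"series": [[[0,0,0.1,0,0,0,0],[0,0,0,0,0,0,0]]]}}

```text
t: 12.85
ee_pos: [675.4, -58.8, 114.4]
orientation: [3.121, 0.356, 0.0]
ft_force: [-1.1, 1.0, 3.0]
width: 0.1
```

Emit:
{"op": "apply_moves", "data": {"series": [[[0,0,0.1,0,0,0,0],[0,0,0,0,0,0,0]]]}}

```text
t: 13.05
ee_pos: [675.4, -58.8, 114.3]
orientation: [3.121, 0.356, 0.001]
ft_force: [-3.1, -0.1, 9.6]
width: 0.3
```

```bash
python3 -c "
from h import *
plan(673,-59,117,13)"
```

```text
t 13.05 p [675.4 -58.8 114.3] F [-3.05 -0.12  9.6 ] w 0.3 yaw 13.0
turn [ 0.01 -0.02 -0.  ] shift cm [-0.24 -0.04 -0.27]
```

Emit:
{"op": "apply_moves", "data": {"series": [[[0,0,0,0,0,0,0],[0,0,0,0,0,0,0],[0,0,0,0,0,0,0],[0,0,0,0,0,0,0],[0,0,0,0,0,0,0]]]}}

```text
t: 13.55
ee_pos: [675.4, -58.8, 114.3]
orientation: [3.121, 0.356, 0.001]
ft_force: [-2.6, 0.1, 8.4]
width: 0.3
```

```bash
python3 -c "
from h import *
plan(673,-59,117,13)
a=cv2.imread('pics/side1.png');b=shot('side','s10.png')['img']
t0=cv2.imread('pics/top1.png');t1=shot('top')['img']
def cen(im,a,b,c,e,m):
    h=cv2.cvtColor(im,40)[b:e,a:c]
    w=np.clip(70.-h[...,2],0,40) if m=='k' else ((h[...,0]>20)&(h[...,0]<33)&(h[...,1]>150))*1.
    Y,X=np.mgrid[b:e,a:c];return np.round([(X*w).sum()/w.sum(),(Y*w).sum()/w.sum()],2)
for n,i,j,R in (('top',t0,t1,{'bl':(246,126,268,150),'br':(312,113,334,137),'nl':(256,176,278,200)}),('side',a,b,{'far':(150,226,180,262),'nl':(215,285,246,330),'fl':(144,290,180,332)})):
    for k,r in R.items(): print(n,k,cen(i,*r,'k'),cen(j,*r,'k'))
print('mug',cen(a,265,270,312,332,'y'),cen(b,265,270,312,332,'y'))
cv2.imwrite('pics/c10.png',cv2.resize(b[150:350,100:350],None,fx=3,fy=3,interpolation=2))"
```

```text
t 13.55 p [675.4 -58.8 114.3] F [-2.63  0.12  8.44] w 0.3 yaw 13.0
turn [ 0.01 -0.02  0.  ] shift cm [-0.24 -0.04 -0.27]
top bl [257.4  138.31] [257.42 138.32]
top br [322.32 125.3 ] [321.85 120.07]
top nl [267.4  187.37] [267.41 187.28]
side far [165.88 244.29] [165.9  244.29]
side nl [230.86 305.55] [230.92 305.54]
side fl [159.2  312.34] [159.15 312.36]
mug [287.46 303.3 ] [287.41 303.34]
```

View pics/c10.png

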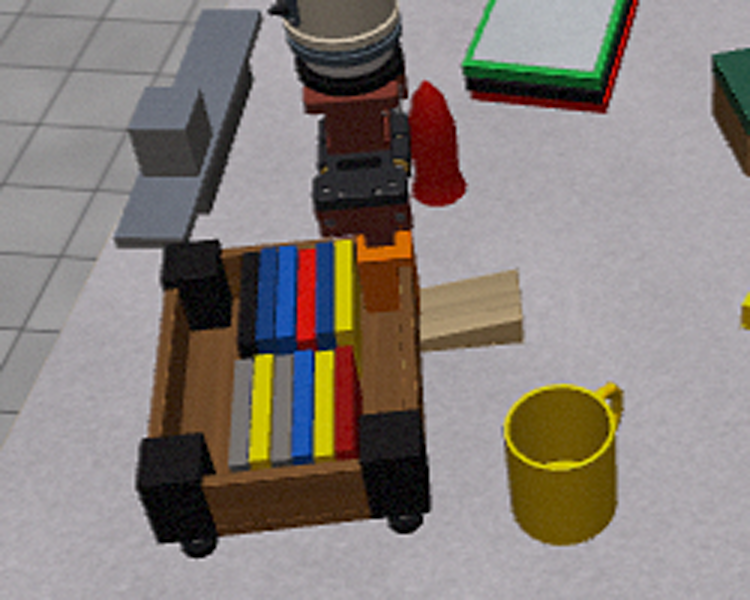

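The gripper presses on the orange block at (385,240), the wedge sits under that corner, and the crate and mug are where they were. I nudge the press up towards 10 N and hold.

Emit:
{"op": "apply_moves", "data": {"series": [[[0,0,0.03,0,0,0,0],[0,0,0,0,0,0,0],[0,0,0,0,0,0,0],[0,0,0,0,0,0,0],[0,0,0,0,0,0,0],[0,0,0,0,0,0,0]]]}}

```text
t: 14.25
ee_pos: [675.4, -58.9, 114.2]
orientation: [3.121, 0.356, 0.001]
ft_force: [-4.4, 1.2, 10.2]
width: 0.6
```

Emit:
{"op": "apply_moves", "data": {"series": [[[0,0,0,0,0,0,0],[0,0,0,0,0,0,0],[0,0,0,0,0,0,0]]]}}

```text
t: 14.55
ee_pos: [675.4, -58.9, 114.3]
orientation: [3.121, 0.356, 0.001]
ft_force: [-4.2, -0.1, 10.7]
width: 0.3
```

```bash
python3 -c "
from workcell import ctrl
print(ctrl.get_obs()['ft_force'],ctrl.close_job())"
```

```text
the job is handed in; nothing more can be done
[-4.18071883 -0.14275913 10.70498045] None
```

The wedge is under the short foot and snug, and I handed the job in at about 14.6 s, with the gripper still pressing about 10.7 N on the orange corner.

I pushed the wedge by its heel with the two fingertips. It needed turning about 6° clockwise to line up with the foot, then went straight in until it met resistance.

**Press test:** the corner dipped about 0.1–0.2 mm between 3 N and 10.7 N, which is firm. Its top measured about 0.3 mm above nominal, so the crate is level to about 0.1°.

**Crate and neighbours:** the crate's black corners and the mug, compared with the first pictures, were within about 0.1 pixel. The exception was one corner in the top view, which the arm partly hid. The other bystanders were not measured. The rocket and the green-edged box looked undisturbed in the last picture.

**What was less than clean:**
- I batched the last push steps, so the push peaked at about 18 N for a moment before I backed off. The orange corner's image position showed no crate movement.
- A rough patch-shift check reported about 0.5 pixel on some crate patches. I set it aside because it disagreed with the steadier colour-centre measurements.
- The final press also carries about 4 N of sideways force.

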